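# Unlatch the specimen carrier

## Task

Two specimen carriers have come in to the blood laboratory's bench, both latched shut. On the larger one, lift the steel latch lever off the lid and swing it up and over, well past upright to its stop, so that its hook drops and hangs free of the keeper bar; then let go and leave it so. Leave the smaller carrier latched.

Things in the scene. Friction and masses are not known exactly. Their poses are not given: they have to be found in the camera images.
- carrier: Larger of two alike carriers, off-white box with grey lid, 160 (x) by 220 (y) by 140 mm high, does not shift. Origin: centre of underside; z up; its +x (latch) side faces away from the robot within 0.3 rad. On the lid, steel latch lever (far half, middle); the black bar across y at x -55, top z 173, is a fixed carry handle. Lever hinge: parallel to y through x 96, z 146 mm.
- lever (a joint): Lever angle, rad: 0 shut (over the lid, towards -x), grows as its end goes up and over to +x (about carrier +y), stop 2.0. End: steel cross bar along y, 12 mm thick, 30 long, at x 96-70cos+12sin, y 0, z 146+70sin+12cos mm (shut: x 26, z 158; 12 mm air under it, sides free); turns in a pinch on its ends. Needs 4 N at first, springs shut below 0.4, hook falls at 1.2; beyond, it stays as left.
- hook_tip (a point): Upturned nose of the J-shaped steel hook, 12 mm wide, that hangs from the lever on the carrier's +x side. Shut: at about x 85, z 89 mm in the carrier frame, behind and below the fixed keeper bar (6 mm round, along y, at x 92, z 91). Free: hanging outside and below the bar, about x 103, z 72.
- small_lever (a joint): Angle of the like latch lever of the smaller carrier (120 by 140 by 100 mm high), which is to be left shut, at 0.
Mind the look-alikes: they are no part of the job. Leave any yellow look-alike of the part that bears small_lever alone.

How it is judged:
By the outcome, as a careful person would: the job done as asked, in the order asked, and still so for the second after the job is handed in, with the robot touching nothing.
It also fails if it takes over 32 s, if anything falls off the work surface, if the arm or the gripper's body presses on something with over 40 N, if the wrist force passes 120 N, or if a joint passes its speed limit or range.

## Robot

A 6-joint arm with a two-finger parallel gripper is mounted at the origin on the work surface. World frame = base frame: x ahead of the robot, y to its left, z up, the work surface at z = 0. Lengths are in mm, angles in rad, forces in N, time in s.
With the tool pointing down it reaches from about 300 to 775 mm from the base axis. Payload 14.6 kg.
Tool frame: the origin (TCP) lies between the finger pads; the fingertips stand 14 mm ahead of it and the grasp point (between the pads) lies 5 mm behind it (arm.nose_length is the distance from the TCP to the fingertips, in mm); z points along the fingers, y is the line along which they close (so a half turn about z gives the same grasp; the last joint's range is limited). The gripper opens to 85 mm and grips with 20 to 120 N. Pads are 22 mm wide; open, the fingers measure 114 mm over their backs; the gripper's body (76 mm by 85 mm) begins 54 mm behind the grasp point. The pads swing forward as they close: fully open they stand 13 mm farther back than shut.
Start: joints at [1.084, 0.3, 1.521, -0, 1.321, -0.067], TCP at [224.164, 502.235, 245.281] pointing down, gripper open.
Joint ranges: [-3.03, 3.03], [-0.79, 2.21], [0.23, 2.52], [-1.04, 4.18], [0, 3.07], [-2.55, 2.55]. Speed limits (rad/s): [2.22, 2.22, 2.57, 3.14, 3.14, 3.14].

## Interface

Orientations are given as a rotation vector (axis times angle).
In Python, from workcell import telemetry, cams, job, boxes_of, regions_of, spot_point, arm gives the robot as it stands.
- The arm moves only by the tool apply_moves, never from a script. Its argument "plan" is a list of rows, each an object with "jaw": the opening in per cent of the stroke, from 0 (shut) to 100 (fully open); "delta_pos": the shift along the tool's x, y, z in m, a list of three; "turn": the turn about the tool's z in degrees. In form: [{"jaw": jaw, "delta_pos": [dx, dy, dz], "turn": turn}, ...]. A call has 1 to 5 rows; each row shifts and turns the commanded pose from where the row before left it, along the tool's axes as they then stand; what a row does not reach is not made up. A row lasts 1/10 s, in which the tool goes at most 50 mm and 8.59 degrees, less where a joint would pass 70% of its speed; a pose out of reach is approached as far as the arm can. A call is refused whole if a number of a shift passes 0.05 or a number of a turn 8.59, either way. A call with a gripper value outside its range is refused whole. The fingers move at their own pace and stop on an object; "grip_force" is the grip in N (left out, the last holds). Time passes only in rows, so rows that do not move let the fingers close. It gives the time, the measured TCP pose, the force, the opening and the grip force at its end, in the units of the state.
- telemetry.read_state(): the state, without advancing time (a new reading comes with each control period).
- cams.grab_frame(name): name is "side" or "top"; returns a dict with "pixels" (480x640x3 uint8, red, green, blue), "K" (3x3 intrinsics, pixels), "dist" ([k1, k2, p1, p2, k3] as OpenCV has them; the pictures are not rectified), "world_from_camera" (4x4, takes a point from camera to world coordinates). Camera axes: x right, y down, z forward; pixel columns grow to the right and rows downward; lengths in mm; the calibration is good to about 2 mm. A picture is of the moment at which its call begins. There is no depth.
- job.hand_in(): hands the job in; it is judged then, once.
Trained networks look in a picture, given as the dict that the camera call returned (one of the last four; its "shot" number tells which), for a name from the list of things; names that differ only in an ending like _2 or _b are one class to them, and where a whole thing is asked for, a point or a joint stands for the part that bears it (a point fixed in the world has none). Each returns a list of dicts, best first, with "conf" (0 to 1); they miss things now and then, are a little off and sometimes report something else, mostly with a low value. They report only what shows in the picture. A call takes as long as a camera call. They do not tell look-alikes from the thing itself.
- boxes_of(picture, label): "box" ([left, top, width, height] in pixels, round what is visible of it).
- regions_of(picture, label): "pixels" (480x640 bool, what is visible of it) and "box" ([left, top, width, height] in pixels, round what is visible of it).
- spot_point(picture, label): "uv" ([column, row] in pixels: a listed point, or the origin of a listed thing).
The state is a dict: "t": time; "q": joint angles; "qd": joint speeds; "effort": joint torques, N m; "position": TCP position; "eef_rot": TCP orientation; "ft_force": force on the tool from outside, world axes, zero at the start; "wrist_torque": the same for the moment, N m; "width": finger opening in mm; "grip_force": force on a finger pad.
Only numpy, scipy, OpenCV 4.12 (cv2) and the standard library are available. Lean on these libraries where they do the work, as an engineer would, in place of code of your own. Each camera call takes 0.05 s, during which the arm holds its last target. There are 200 camera calls.

## Working session

There is one attempt and no reset: what is moved stays moved. The work goes in short steps, Python scripts to look and compute and a tool call to move; the robot and the scene stay as the last step left them, time stands still between calls to the robot, and variables do not carry over. Pictures are saved under pics/ and viewed, at most 10 in all, crops included, and the job is handed in when it is done.

Besides the shell and the picture viewer there is one more tool, called after "Request:" as name(argument=value, ...) on one line, values as JSON. apply_moves: Moves the arm, as the interface text tells. Its arguments: {"type":"object","properties":{"plan":{"type":"array"},"grip_force":{"type":"number"}},"required":["plan"]}

```bash
mkdir -p pics
python3 - <<'E'
from workcell import telemetry,cams,boxes_of,spot_point
import cv2,numpy as np
s=telemetry.read_state();print({k:np.round(v,3) for k,v in s.items()})
for n in ("side","top"):
    f=cams.grab_frame(n);cv2.imwrite(f"pics/{n}0.png",f["pixels"][:,:,::-1])
    print(n,f["K"],f["dist"],np.round(f["world_from_camera"],3))
    for l in("carrier","lever","hook_tip"):
        print(l,[(np.round(b["box"]),round(b["conf"],2)) for b in boxes_of(f,l)],[(np.round(b["uv"],1),round(b["conf"],2)) for b in spot_point(f,l)])
E
```

```text
{'t': np.float64(0.0), 'q': array([ 1.084,  0.3  ,  1.522,  0.   ,  1.321, -0.067]), 'qd': array([-0.   , -0.   , -0.   , -0.001,  0.   ,  0.002]), 'effort': array([-3.0000e-03, -5.4351e+01, -3.6178e+01, -0.0000e+00,  4.0000e-03,
        0.0000e+00]), 'position': array([224.067, 502.045, 244.701]), 'eef_rot': array([-6.550e-01, -3.072e+00,  2.000e-03]), 'ft_force': array([ 0.841,  0.386, -0.517]), 'wrist_torque': array([ 0.021, -0.033,  0.027]), 'grip_force': np.float64(0.0), 'width': np.float64(85.287)}
side [[543.90192091   0.         329.2359446 ]
 [  0.         543.90192091 238.99359559]
 [  0.           0.           1.        ]] [-0.01709625  0.          0.          0.          0.        ] [[ 9.99000e-01 -2.90000e-02  2.10000e-02  4.50480e+02]
 [-3.50000e-02 -6.73000e-01  7.39000e-01 -6.66254e+02]
 [-7.00000e-03 -7.39000e-01 -6.73000e-01  8.82042e+02]
 [ 0.00000e+00  0.00000e+00  0.00000e+00  1.00000e+00]]
carrier [] [(array([330.4, 426.2]), 0.75)]Traceback (most recent call last):
  File "<stdin>", line 8, in <module>
ValueError: it knows: carrier, hook_tip
```

```bash
ls; ls pics
```

```text
pics
side0.png
```

```bash
cat > h.py <<'E'
import cv2,numpy as np
def ray(f,uv):
    p=cv2.undistortPoints(np.array([[uv]],float),np.array(f["K"]),np.array(f["dist"]))[0,0]
    T=np.array(f["world_from_camera"]);return T[:3,3],T[:3,:3]@np.array([p[0],p[1],1])
def atz(f,uv,z):
    o,d=ray(f,uv);return o+d*(z-o[2])/d[2]
def proj(f,P):
    T=np.linalg.inv(np.array(f["world_from_camera"]))
    return cv2.projectPoints(np.atleast_2d(P).astype(float),cv2.Rodrigues(T[:3,:3])[0],T[:3,3],np.array(f["K"]),np.array(f["dist"]))[0][:,0]
E
python3 - <<'E'
from workcell import cams,boxes_of,spot_point
import cv2,numpy as np
ims=[]
for n in ("side","top"):
    f=cams.grab_frame(n);cv2.imwrite(f"pics/{n}0.png",f["pixels"][:,:,::-1]);np.save(f"{n}0.npy",f,allow_pickle=True)
    print(n,np.round(f["world_from_camera"],3))
    for l in("carrier","hook_tip"):
        print(l,[(np.round(b["box"]),round(b["conf"],2)) for b in boxes_of(f,l)] ,[(np.round(b["uv"],1),round(b["conf"],2)) for b in spot_point(f,l)])
E
```

```text
side [[ 9.99000e-01 -2.90000e-02  2.10000e-02  4.50480e+02]
 [-3.50000e-02 -6.73000e-01  7.39000e-01 -6.66254e+02]
 [-7.00000e-03 -7.39000e-01 -6.73000e-01  8.82042e+02]
 [ 0.00000e+00  0.00000e+00  0.00000e+00  1.00000e+00]]
carrier [(array([272., 326., 125., 154.]), 0.87)] [(array([331.3, 423.8]), 0.93)]
hook_tip [] [(array([382.2, 400. ]), 0.5)]
top [[ 3.700000e-02 -9.770000e-01  2.100000e-01  2.247360e+02]
 [-9.990000e-01 -3.600000e-02  9.000000e-03  1.737240e+02]
 [-1.000000e-03 -2.100000e-01 -9.780000e-01  1.409191e+03]
 [ 0.000000e+00  0.000000e+00  0.000000e+00  1.000000e+00]]
carrier [(array([429., 206., 122., 101.]), 0.96)] [(array([475.8, 269.7]), 0.7)]
hook_tip [] []
```

View pics/side0.png

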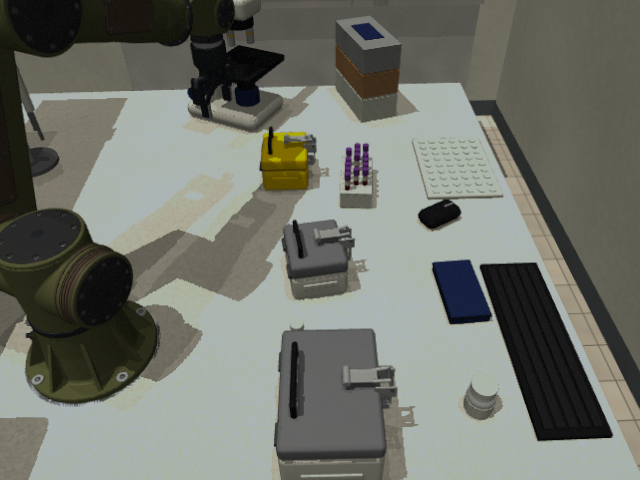

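View pics/top0.png

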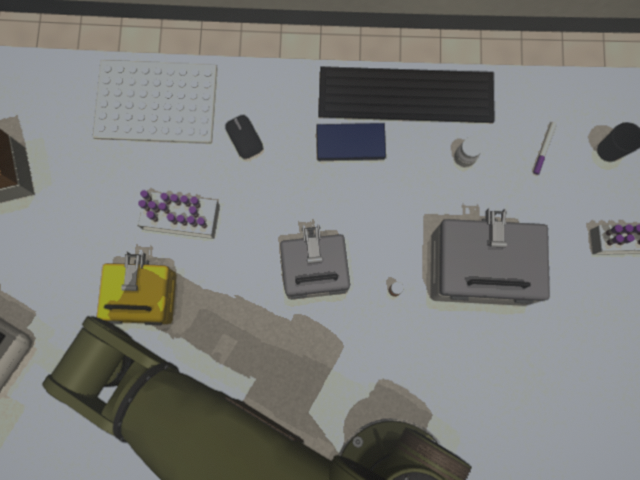

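Candidates in the top picture are the large grey carrier (490,260), the small grey one (315,263) and the yellow look-alike (137,293). In the side picture they are at (330,390), (317,250) and (287,155). I choose the large one and check it in a close crop.

Run:
```python
import cv2,numpy as np
from h import *
t=np.load("top0.npy",allow_pickle=True).item();s=np.load("side0.npy",allow_pickle=True).item()
a=cv2.resize(t["pixels"][195:315,420:560],None,fx=4,fy=4,interpolation=cv2.INTER_CUBIC)  # 560x480
b=cv2.resize(s["pixels"][320:480,265:425],None,fx=3,fy=3,interpolation=cv2.INTER_CUBIC)
cv2.imwrite("pics/c0.png",a[:,:,::-1]);cv2.imwrite("pics/c1.png",b[:,:,::-1])
print(atz(t,(498,230),158),atz(t,(498,282),173),atz(t,(490,260),140), atz(s,(350,378),158))
```

```text
[ 517.95161208 -187.62962604  158.        ] [ 408.48138447 -180.64917942  173.        ] [ 458.30327555 -175.03490466  140.        ] [ 494.39264285 -191.72721805  158.        ]
```

View pics/c0.png

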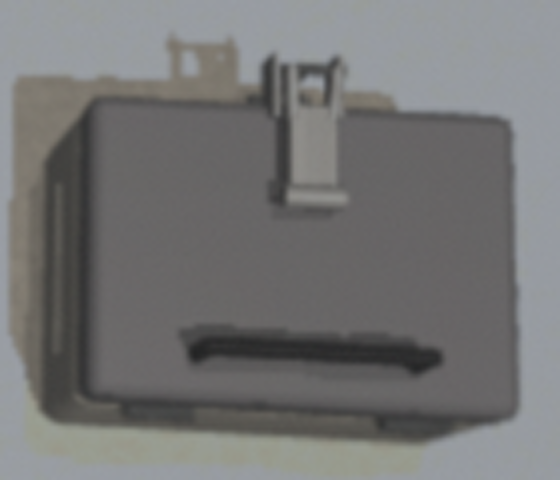

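View pics/c1.png

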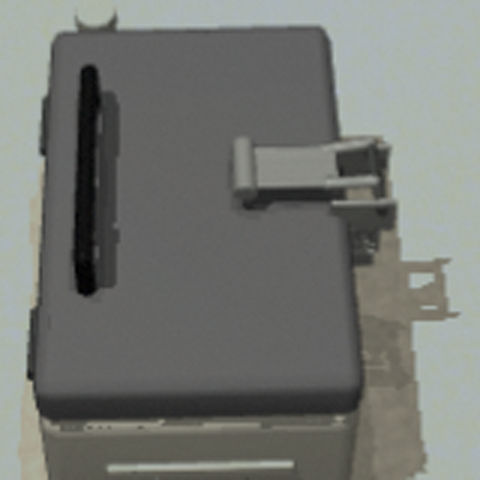

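The crops show the large grey carrier. Its steel cross bar is at about (499.5,244.5) in the top picture and (346,378) in the side picture. The handle and the lid corners are clear. Next I fit the pose.

Run:
```python
import cv2,numpy as np
from scipy.optimize import least_squares
from h import *
t=np.load("top0.npy",allow_pickle=True).item();s=np.load("side0.npy",allow_pickle=True).item()
ct=lambda x,y:(420+x/4-.4,195+y/4-.4); cs=lambda x,y:(265+x/3-.3,320+y/3-.3)
# carrier frame: top image up=+x, left=+y
T=[((80,110,140),ct(94,98)),((80,-110,140),ct(513,118)),((-80,-110,140),ct(518,418)),((-80,110,140),ct(80,400)),((26,0,164),ct(318,196))]
S=[((80,110,140),cs(330,27)),((-80,110,140),cs(55,30)),((26,0,164),cs(243,170))]
def W(p,P):
    c,n=np.cos(p[2]),np.sin(p[2]);P=np.array(P,float);return np.c_[p[0]+c*P[:,0]-n*P[:,1],p[1]+n*P[:,0]+c*P[:,1],P[:,2]]
def r(p):
    return np.r_[(proj(t,W(p,[a for a,_ in T]))-[b for _,b in T]).ravel(),(proj(s,W(p,[a for a,_ in S]))-[b for _,b in S]).ravel()]
o=least_squares(r,[458,-175,0],loss="soft_l1");p=o.x;print(np.round(p,3));print(np.round(r(p).reshape(-1,2),1))
# triangulate bar
for name,uv1,uv2 in(("bar",T[4][1],S[2][1]),):
    (o1,d1),(o2,d2)=ray(t,uv1),ray(s,uv2);A=np.c_[d1,-d2];k=np.linalg.lstsq(A,o2-o1,rcond=None)[0];print(name,o1+k[0]*d1,o2+k[1]*d2)
print("bar by model",W(p,[(26,0,158),(96,0,146),(-55,0,173)]))
from scipy.spatial.transform import Rotation as R
from workcell import telemetry
q=telemetry.read_state();print(R.from_rotvec(q["eef_rot"]).as_matrix().round(3))
```

```text
[ 4.62011e+02 -1.87311e+02 -2.40000e-02]
[[-0.3 -1.5]
 [ 2.  -0.4]
 [ 2.3  1.7]
 [ 1.8 -0.8]
 [ 0.3  0.2]
 [ 0.1 -2. ]
 [-1.2 -1.8]
 [ 0.1 -2.5]]
bar [ 489.37804982 -188.84343168  159.10519677] [ 487.88110328 -189.09556301  158.86142054]
bar by model [[ 488.00396768 -187.92301658  158.        ]
 [ 557.98455585 -189.5714337   146.        ]
 [ 407.02642993 -186.01556248  173.        ]]
[[-0.913  0.408  0.   ]
 [ 0.408  0.913 -0.   ]
 [-0.    -0.    -1.   ]]
```

Request:
apply_moves(plan=[{"jaw": 100,"delta_pos": [0,0,-0.01],"turn": -7.6},{"jaw": 100,"delta_pos": [0,0,-0.01],"turn": -7.6},{"jaw": 100,"delta_pos": [0,0,0],"turn": -7.5},{"jaw": 100,"delta_pos": [-0.01,-0.024,0],"turn": 0},{"jaw": 100,"delta_pos": [-0.018,-0.045,0],"turn": 0}], grip_force=50)

```text
t: 1.2
position: [250.1, 432.9, 264.8]
eef_rot: [-0.033, -3.141, 0.0]
ft_force: [1.7, -0.8, 0.6]
width: 85.7
grip_force: 0.0
```

Request:
apply_moves(plan=[{"jaw": 100,"delta_pos": [-0.018,-0.045,0],"turn": 0},{"jaw": 100,"delta_pos": [-0.018,-0.045,0],"turn": 0},{"jaw": 100,"delta_pos": [-0.018,-0.045,0],"turn": 0},{"jaw": 100,"delta_pos": [-0.018,-0.045,0],"turn": 0},{"jaw": 100,"delta_pos": [-0.018,-0.045,0],"turn": 0}])

```text
t: 1.7
position: [335.4, 203.7, 265.5]
eef_rot: [0.036, 3.141, 0.0]
ft_force: [2.2, -0.2, 0.3]
width: 85.2
grip_force: 0.0
```

Request:
apply_moves(plan=[{"jaw": 100,"delta_pos": [-0.018,-0.045,0],"turn": 0},{"jaw": 100,"delta_pos": [-0.018,-0.045,0],"turn": 0},{"jaw": 100,"delta_pos": [-0.018,-0.045,0],"turn": 0},{"jaw": 100,"delta_pos": [-0.018,-0.045,0],"turn": 0},{"jaw": 100,"delta_pos": [-0.018,-0.045,0],"turn": 0}])

```text
t: 2.2
position: [420.1, -23.6, 265.6]
eef_rot: [0.037, 3.14, -0.0]
ft_force: [0.7, 0.7, -0.1]
width: 85.5
grip_force: 0.0
```

Request:
apply_moves(plan=[{"jaw": 100,"delta_pos": [-0.018,-0.045,0],"turn": 0},{"jaw": 100,"delta_pos": [-0.018,-0.045,0],"turn": 0},{"jaw": 100,"delta_pos": [-0.014,-0.03,0],"turn": 0},{"jaw": 80,"delta_pos": [0,0,0],"turn": 0},{"jaw": 80,"delta_pos": [0,0,0],"turn": 0}])

```text
t: 2.7
position: [466.9, -142.9, 265.0]
eef_rot: [-0.039, -3.141, -0.001]
ft_force: [0.8, 1.0, 0.3]
width: 68.7
grip_force: 0.0
```

Run:
```python
from workcell import telemetry,arm
s=telemetry.read_state();print(s["position"],s["eef_rot"],s["width"],arm.nose_length)
```

```text
[ 466.85811577 -142.94495835  264.9563291 ] [-3.89940176e-02 -3.14065029e+00 -5.62771477e-04] 68.70500076748979 14.0
```

Request:
apply_moves(plan=[{"jaw": 70,"delta_pos": [-0.018,-0.035,0],"turn": 0},{"jaw": 70,"delta_pos": [-0.005,-0.01,0.02],"turn": 0},{"jaw": 70,"delta_pos": [0,0,0.03],"turn": 0},{"jaw": 70,"delta_pos": [0,0,0.02],"turn": 0},{"jaw": 70,"delta_pos": [0,0,0],"turn": 0}])

```text
t: 3.2
position: [487.9, -186.7, 193.2]
eef_rot: [-0.035, -3.138, -0.003]
ft_force: [0.6, -0.1, 0.6]
width: 59.4
grip_force: 0.0
```

Run:
```python
from workcell import cams,telemetry
import cv2,numpy as np
from h import *
s=telemetry.read_state();print(s["position"],s["eef_rot"],s["width"])
f=cams.grab_frame("side");g=cams.grab_frame("top")
a=cv2.resize(f["pixels"][300:460,265:425],None,fx=3,fy=3,interpolation=cv2.INTER_CUBIC)
b=cv2.resize(g["pixels"][175:335,440:540],None,fx=3,fy=3,interpolation=cv2.INTER_CUBIC)
cv2.imwrite("pics/d0.png",np.hstack([a,b])[:,:,::-1])
print(proj(f,s["position"]+[0,0,-14]))
```

```text
[ 487.93476513 -186.7248531   193.1684385 ] [-3.52179279e-02 -3.13753297e+00 -2.85156726e-03] 59.39955772488615
[[345.82989893 367.46950613]]
```

View pics/d0.png

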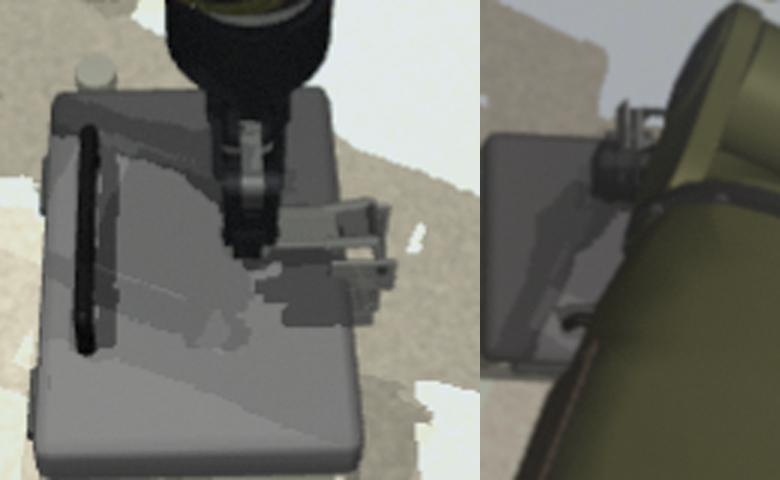

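The near fingertip is at about side pixel (347.5,386), in line in x with the bar at (346,378). The fingers straddle the lever, so I descend and pinch.

Request:
apply_moves(plan=[{"jaw": 65,"delta_pos": [0,-0.0015,0.015],"turn": 0},{"jaw": 60,"delta_pos": [0,0,0.015],"turn": 0},{"jaw": 50,"delta_pos": [0,0,0.004],"turn": 0},{"jaw": 45,"delta_pos": [0,0,0],"turn": 0},{"jaw": 45,"delta_pos": [0,0,0],"turn": 0}])

```text
t: 3.8
position: [489.4, -189.7, 162.6]
eef_rot: [0.037, 3.14, -0.001]
ft_force: [0.5, -0.5, -0.1]
width: 38.5
grip_force: 0.0
```

Request:
apply_moves(plan=[{"jaw": 20,"delta_pos": [0,0,0],"turn": 0},{"jaw": 15,"delta_pos": [0,0,0],"turn": 0},{"jaw": 10,"delta_pos": [0,0,0],"turn": 0},{"jaw": 0,"delta_pos": [0,0,0],"turn": 0},{"jaw": 0,"delta_pos": [0,0,0],"turn": 0}], grip_force=60)

```text
t: 4.3
position: [489.3, -189.2, 162.7]
eef_rot: [0.037, 3.14, 0.001]
ft_force: [-3.1, 7.1, 8.1]
width: 28.1
grip_force: 58.5
```

Request:
apply_moves(plan=[{"jaw": 0,"delta_pos": [-0.0026,0,-0.0103],"turn": 0},{"jaw": 0,"delta_pos": [-0.0041,0,-0.0099],"turn": 0},{"jaw": 0,"delta_pos": [-0.0055,0,-0.0091],"turn": 0},{"jaw": 0,"delta_pos": [0,0,0],"turn": 0}])

```text
t: 4.7
position: [502.0, -189.4, 192.0]
eef_rot: [0.036, 3.14, 0.001]
ft_force: [1.7, 6.1, -4.8]
width: 28.0
grip_force: 60.3
```

Request:
apply_moves(plan=[{"jaw": 0,"delta_pos": [-0.0068,0,-0.0081],"turn": 0},{"jaw": 0,"delta_pos": [-0.008,0,-0.0071],"turn": 0},{"jaw": 0,"delta_pos": [-0.0089,0,-0.0058],"turn": 0},{"jaw": 0,"delta_pos": [-0.0097,0,-0.0044],"turn": 0},{"jaw": 0,"delta_pos": [-0.0102,0,-0.0029],"turn": 0}])

```text
t: 5.2
position: [545.0, -190.2, 219.6]
eef_rot: [-0.036, -3.14, -0.002]
ft_force: [-1.7, 4.8, -8.3]
width: 27.2
grip_force: 59.7
```

Request:
apply_moves(plan=[{"jaw": 0,"delta_pos": [0,0,0],"turn": 0},{"jaw": 0,"delta_pos": [-0.0106,0,-0.0013],"turn": 0},{"jaw": 0,"delta_pos": [-0.0106,0,0.0002],"turn": 0},{"jaw": 0,"delta_pos": [-0.0105,0,0.0019],"turn": 0},{"jaw": 0,"delta_pos": [0,0,0],"turn": 0}])

```text
t: 5.7
position: [578.0, -190.9, 220.0]
eef_rot: [0.035, 3.139, 0.001]
ft_force: [-0.5, 8.7, 7.7]
width: 25.3
grip_force: 58.5
```

Run:
```python
from workcell import cams,telemetry
import cv2,numpy as np
f=cams.grab_frame("side")
a=cv2.resize(f["pixels"][290:450,325:485],None,fx=3.5,fy=3.5,interpolation=cv2.INTER_CUBIC)
cv2.imwrite("pics/e0.png",a[:,:,::-1])
```

```text
(no output)
```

View pics/e0.png

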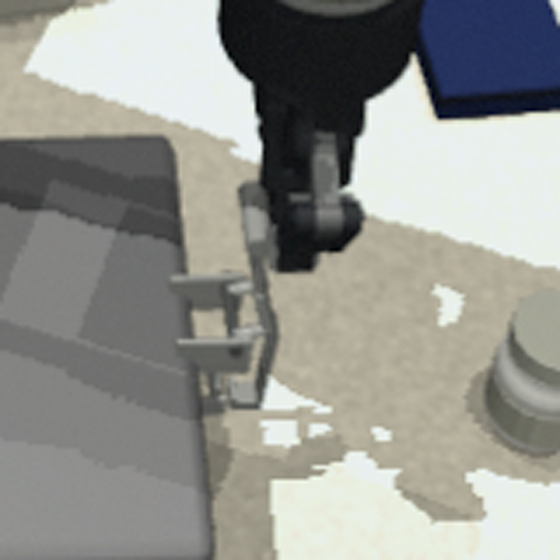

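The bar, at crop (257,210), sits at the -x edge of the pads, at crop (300,220), so it is slipping out of the pinch. The lever is past upright-ish. I'll release, then push it from behind with the fingers closed.

Request:
apply_moves(plan=[{"jaw": 50,"delta_pos": [0,0,0],"turn": 0},{"jaw": 60,"delta_pos": [0,0,0],"turn": 0},{"jaw": 60,"delta_pos": [0,0,0],"turn": 0},{"jaw": 60,"delta_pos": [0,0,-0.03],"turn": 0},{"jaw": 60,"delta_pos": [0,0,-0.03],"turn": 0}])

```text
t: 6.25
position: [576.1, -191.9, 278.6]
eef_rot: [-0.038, -3.14, -0.0]
ft_force: [0.8, 0.1, -0.0]
width: 50.8
grip_force: 0.0
```

Request:
apply_moves(plan=[{"jaw": 0,"delta_pos": [0.03,0,0],"turn": 0},{"jaw": 0,"delta_pos": [0.03,0,0],"turn": 0},{"jaw": 0,"delta_pos": [0.01,0,0],"turn": 0},{"jaw": 0,"delta_pos": [0,0,0],"turn": 0},{"jaw": 0,"delta_pos": [0,0,0],"turn": 0}])

```text
t: 6.75
position: [507.0, -190.3, 278.4]
eef_rot: [0.037, 3.141, -0.0]
ft_force: [0.5, -0.5, 0.3]
width: 0.3
grip_force: 0.0
```

Run:
```python
from workcell import cams,telemetry,spot_point
import cv2,numpy as np
from h import *
s=telemetry.read_state();print(s["position"],s["width"])
f=cams.grab_frame("side")
a=cv2.resize(f["pixels"][290:450,305:465],None,fx=3.5,fy=3.5,interpolation=cv2.INTER_CUBIC)
cv2.imwrite("pics/e1.png",a[:,:,::-1])
print([(b["uv"],b["conf"]) for b in spot_point(f,"hook_tip")])
p=(462,-187.3,-.024);c,n=np.cos(p[2]),np.sin(p[2])
for th in (1.2,1.3,1.4,1.5,1.6,1.7,2.0):
    x=96-70*np.cos(th)+12*np.sin(th);z=146+70*np.sin(th)+12*np.cos(th)
    w=[p[0]+c*x,p[1]+n*x,z];print(th,np.round(w),((proj(f,w)[0]-[305,290])*3.5).round(1))
```

```text
[ 507.03129789 -190.31003473  278.38449259] 0.3108435997853787
[]
1.2 [ 544. -189.  216.] [276.5 221.8]
1.3 [ 551. -189.  217.] [293.3 220. ]
1.4 [ 558. -190.  217.] [310.2 219.3]
1.5 [ 565. -190.  217.] [326.9 219.5]
1.6 [ 572. -190.  216.] [343.3 220.8]
1.7 [ 579. -190.  214.] [359.2 223. ]
2.0 [ 598. -191.  205.] [402.  235.3]
```

View pics/e1.png

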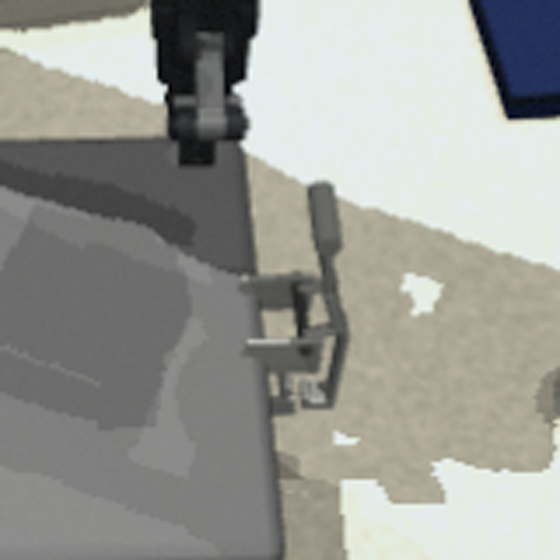

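Released, the lever stays at about 1.48 rad, with the bar at crop (324,218). Now I go down behind it and push towards +x.

Request:
apply_moves(plan=[{"jaw": 0,"delta_pos": [-0.005,0,0.03],"turn": 0},{"jaw": 0,"delta_pos": [0,0,0.03],"turn": 0},{"jaw": 0,"delta_pos": [0,0,0.012],"turn": 0},{"jaw": 0,"delta_pos": [-0.01,0,0],"turn": 0},{"jaw": 0,"delta_pos": [-0.01,0,0],"turn": 0}])

```text
t: 7.35
position: [532.8, -190.9, 207.4]
eef_rot: [0.037, 3.14, -0.001]
ft_force: [-0.1, 0.1, -0.2]
width: -0.0
grip_force: 0.0
```

Request:
apply_moves(plan=[{"jaw": 0,"delta_pos": [-0.01,0,0],"turn": 0},{"jaw": 0,"delta_pos": [-0.01,0,0],"turn": 0},{"jaw": 0,"delta_pos": [-0.01,0,0],"turn": 0},{"jaw": 0,"delta_pos": [-0.008,0,0],"turn": 0},{"jaw": 0,"delta_pos": [0,0,0],"turn": 0}])

```text
t: 7.85
position: [570.2, -191.5, 205.9]
eef_rot: [0.037, 3.141, 0.0]
ft_force: [0.1, 0.5, -0.0]
width: 0.3
grip_force: 0.0
```

Request:
apply_moves(plan=[{"jaw": 0,"delta_pos": [-0.005,0,0],"turn": 0},{"jaw": 0,"delta_pos": [-0.004,0,0],"turn": 0},{"jaw": 0,"delta_pos": [0,0,0],"turn": 0}])

```text
t: 8.15
position: [578.7, -191.9, 206.1]
eef_rot: [0.037, 3.141, -0.0]
ft_force: [-0.8, 0.1, 0.1]
width: -0.1
grip_force: 0.0
```

Request:
apply_moves(plan=[{"jaw": 0,"delta_pos": [-0.004,0,0],"turn": 0},{"jaw": 0,"delta_pos": [0,0,0],"turn": 0}])

```text
t: 8.35
position: [581.6, -191.9, 206.0]
eef_rot: [-0.037, -3.138, -0.001]
ft_force: [-11.3, 1.1, 2.9]
width: -0.1
grip_force: 5.4
```

Run:
```python
from workcell import cams,telemetry,spot_point
import cv2,numpy as np
from h import *
s=telemetry.read_state();print(s["position"],s["ft_force"])
f=cams.grab_frame("side")
a=cv2.resize(f["pixels"][290:450,325:485],None,fx=3.5,fy=3.5,interpolation=cv2.INTER_CUBIC)
cv2.imwrite("pics/e2.png",a[:,:,::-1])
p=(462,-187.3,-.024);c,n=np.cos(p[2]),np.sin(p[2])
for th in (1.6,1.7,1.8,1.9,2.0):
    x=96-70*np.cos(th)+12*np.sin(th);z=146+70*np.sin(th)+12*np.cos(th)
    w=[p[0]+c*x,p[1]+n*x,z];print(th,np.round(w),((proj(f,w)[0]-[325,290])*3.5).round(1))
```

```text
[ 581.57607835 -191.93198123  205.95614839] [-11.25127542   1.09551211   2.88349899]
1.6 [ 572. -190.  216.] [273.3 220.8]
1.7 [ 579. -190.  214.] [289.2 223. ]
1.8 [ 586. -190.  211.] [304.4 226.2]
1.9 [ 592. -190.  208.] [318.7 230.3]
2.0 [ 598. -191.  205.] [332.  235.3]
```

View pics/e2.png

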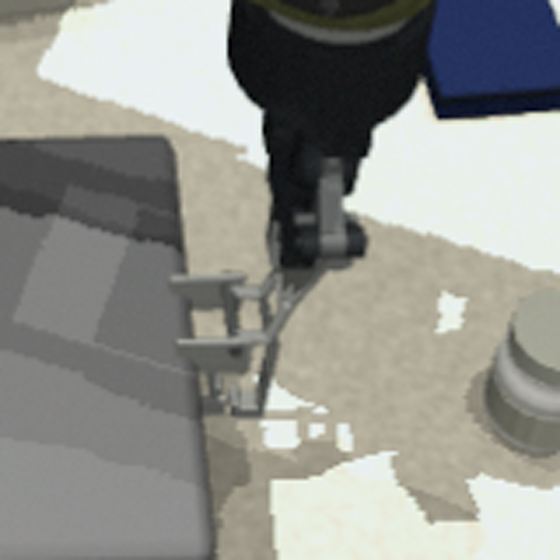

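A force of -11 N with the bar at about crop (338,238) means the lever is at its stop. I back off and rise.

Request:
apply_moves(plan=[{"jaw": 0,"delta_pos": [0.012,0,0],"turn": 0},{"jaw": 0,"delta_pos": [0.015,0,0],"turn": 0},{"jaw": 0,"delta_pos": [0.01,0,-0.04],"turn": 0},{"jaw": 0,"delta_pos": [0.045,0,-0.015],"turn": 0},{"jaw": 0,"delta_pos": [0.045,0,-0.015],"turn": 0}])

```text
t: 8.9
position: [454.4, -188.8, 276.8]
eef_rot: [0.036, 3.141, -0.001]
ft_force: [0.8, -0.3, 0.9]
width: -0.3
grip_force: 0.0
```

Request:
apply_moves(plan=[{"jaw": 0,"delta_pos": [0.03,0.04,0],"turn": 0},{"jaw": 0,"delta_pos": [0.02,0.045,0],"turn": 0},{"jaw": 0,"delta_pos": [0,0.045,0],"turn": 0},{"jaw": 0,"delta_pos": [0,0.045,0],"turn": 0},{"jaw": 0,"delta_pos": [0,0,0],"turn": 0}])

```text
t: 9.4
position: [409.4, -9.0, 276.7]
eef_rot: [0.029, 3.14, 0.001]
ft_force: [0.3, -0.5, 0.6]
width: -0.0
grip_force: 0.0
```

Run:
```python
from workcell import cams,telemetry,spot_point
import cv2,numpy as np
from h import *
s=telemetry.read_state();print(s["position"],s["ft_force"])
f=cams.grab_frame("side")
a=cv2.resize(f["pixels"][200:450,265:485],None,fx=2.7,fy=2.4,interpolation=cv2.INTER_CUBIC)
g=f["pixels"][330:430,350:450];a=np.hstack([cv2.resize(f["pixels"][180:430,250:450],(320,400)),cv2.resize(g,(400,400),interpolation=cv2.INTER_CUBIC)])
cv2.imwrite("pics/e3.png",a[:,:,::-1])
print([(b["uv"],b["conf"]) for b in spot_point(f,"hook_tip")])
p=(462,-187.3,-.024);c,n=np.cos(p[2]),np.sin(p[2])
for nm,x,z in(("bar",136,204.7),("free",103,72),("shut",85,89),("keeper",92,91)):
    w=[p[0]+c*x,p[1]+n*x,z];print(nm,((proj(f,w)[0]-[350,330])*4+[320,0]).round(1))
```

```text
[409.39095519  -8.99730233 276.68727087] [ 0.25765088 -0.53600248  0.60943175]
[([390.8, 406.1], 0.61)]
bar [599.3 108.8]
free [485.7 299.4]
shut [444.7 277.9]
keeper [462.1 275. ]
```

View pics/e3.png

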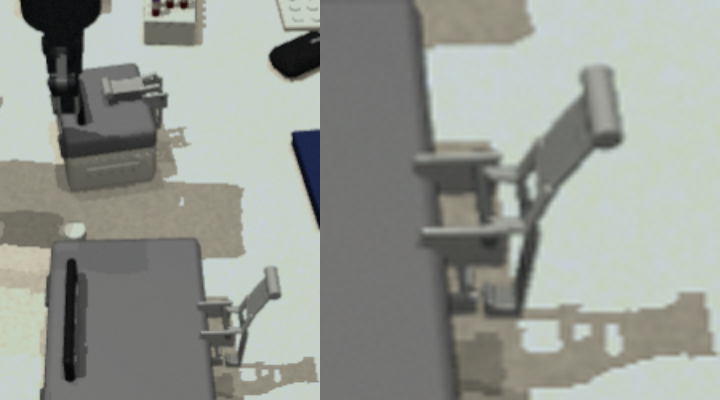

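The lever is at about 2.0 rad: the bar is at crop (603,105) against a predicted (599,109). The hook tip was found at (483,304), which matches the free position (486,299). The small carrier is still latched.

```bash
python3 -c "
from workcell import job
print(job.hand_in())"
```

```text
the job is handed in; nothing more can be done
None
```

The larger carrier's latch lever is swung over to its stop (about 2.0 rad) and its hook hangs free of the keeper bar; the smaller carrier is still latched, and the job was handed in at about 9.5 s with the arm clear (the bar was slipping out of the first pinch at about 1.5 rad, so I let go and pushed it the rest of the way with closed fingers).

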